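# Load a bearing into the push-up magazine

## Robot

A 6-joint arm with a two-finger parallel gripper is mounted at the origin on the work surface; the furniture and walls round the work are solid. World frame = base frame: x ahead of the robot, y to its left, z up, the work surface at z = 0. Lengths are in m, angles in rad, forces in N, time in s.
With the tool pointing down it reaches from about 0.25 to 0.775 m from the base axis. Payload 4 kg.
Tool frame: the origin (TCP) lies at the very end of the fingers, on their centre line; the grasp point (between the pads) lies 19 mm behind it; z points along the fingers, y is the line along which they close (so a half turn about z gives the same grasp; the last joint's range is limited). The gripper opens to 94 mm and grips with 3 to 60 N. Pads are 16 mm wide; open, the fingers measure 119 mm over their backs; the gripper's body (75 mm by 177 mm) begins 78 mm behind the grasp point.
Start: joints at [1.089, 0.087, 1.371, -0, 1.684, -0.103], TCP at [0.203, 0.511, 0.206] pointing down, gripper open.
Joint ranges: [-3.1, 3.1], [-0.76, 2.03], [0.27, 2.55], [-1.08, 4.22], [0.17, 2.65], [-2.57, 2.57]. Speed limits (rad/s): [2.79, 2.79, 3.14, 3.14, 3.14, 3.14].

## Interface

Orientations are given as [roll, pitch, yaw] about the fixed x, y, z axes, in that order (R = Rz(yaw) Ry(pitch) Rx(roll)).
In Python, from bench import robot gives the robot as it stands. The module is installed in compiled form; this text tells all that it offers.
- The arm moves only by the tool move_arm, never from a script. Its argument "deltas" is one flat list of numbers, 7 for each row, row after row: the turn, a rotation vector about the tool's x, y, z in rad, then the shift along the tool's x, y, z in cm, then the closure, from -1 (fully open) to 1 (shut). A call has 1 to 8 rows; each row is the pose to reach, as a shift and turn from the pose commanded when the call began, along the tool's axes at that moment; what a row does not reach only later rows make up. A row lasts 1/10 s, in which the tool goes at most 50 mm and 8.59 degrees, less where a joint would pass 70% of its speed; a pose out of reach is approached as far as the arm can. A call with a gripper value outside its range is refused whole. The fingers move at their own pace and stop on an object; the grip force is fixed at half the most. Time passes only in rows, so rows that repeat a pose let the fingers close. It gives the time, the measured TCP pose, the force, the opening and the grip force at its end, in the units of the state.
- robot.get_obs(): the state, without advancing time (a new reading comes with each control period).
- robot.snapshot(name): name is "scene" or "top" or "wrist"; returns a dict with "image" (384x512x3 uint8, red, green, blue), "depth" (384x512 float32, m along the optical axis (not along the pixel's ray), 0 where there is no reading), "fov_y" (degrees; the focal length in pixels is half the picture's height over the tangent of half this angle, whatever the lens; pixels are square), "cx", "cy" (the principal point, pixels), "origin" and "orientation" of the camera in the world; the wrist camera has in their place "T_tool_cam" (4x4, takes a point from camera to tool coordinates, whose origin is the TCP and whose axes are the flange's). Camera axes: x right, y up, looking along -z (the intrinsics and any distortion apply to the point x, -y, -z); pixel columns grow to the right and rows downward; lengths in m; the calibration is good to about 2 mm. A picture is of the moment at which its call begins: read the wrist's pose just before it.
- robot.close_job(): hands the job in; it is judged then, once.
The state is a dict: "time": time; "joint_positions": joint angles; "qvel": joint speeds; "joint_torque": joint torques, N m; "tool_pos": TCP position; "ee_rot": TCP orientation; "wrist_force": force on the tool from outside, world axes, zero at the start; "wrist_torque": the same for the moment, N m; "width": finger opening in m; "finger_force": force on a finger pad.
Only numpy, scipy, OpenCV 4.12 (cv2) and the standard library are available. Lean on these libraries where they do the work, as an engineer would, in place of code of your own. Each camera call takes 0.05 s, during which the arm holds its last target. There are 200 camera calls.

## Task

Load the single bearing that waits on the level loading shelf into the bearing magazine: with closed fingertips behind it, gently push it along the gutter and up the incline, over the sprung catch in the floor and against the two bearings already stored there (they are to roll ahead of it), until the catch snaps up behind it. Then draw back so that all three rest against the catch and do not roll back. Only push: do not pinch or lift a bearing, and leave the things lying round the magazine alone.

Things in the scene. Friction and masses are not known exactly. Their poses are not given: they have to be found in the camera images.
- magazine: bearing magazine fixed to the bench: base plate 303 x 64 x 9 mm under a narrow steel gutter, 11.6 mm wide inside, 17.6 outside. Origin: mid-gutter at bench height; x along it to the uphill end, z up. Cheeks stand 13 mm over the floor everywhere. Level loading shelf, floor 24 mm above the bench, from x = -140 to -46 mm; then a 12 degree incline. Tallest part: stop block, 96 mm
- incline: sloped part of the gutter, rising at 12 degrees, fixed to the magazine; floor and bearings are oiled and slippery (friction about 0.2). Origin: on the gutter floor at its foot; x = uphill along the floor, y = across, z = square to the floor. A bearing resting on the floor has its centre at z = 20 mm, and its upper 27 mm stands free above the cheeks
- shelf_end (a point): point on the floor of the loading shelf, mid-width, at its low end wall (x = -140 mm, z = 24 mm in the magazine's frame)
- incline_foot (a point): point on the gutter floor, mid-width, where the level shelf meets the incline
- end_stop (a point): centre of the rubber face of the end stop, 181 mm up the incline from its foot and 20 mm off the floor. With three bearings in the row and the last one leaning on the catch, 8 mm of play is left
- catch (a joint): one-way catch (rad): steel blade 6.6 mm wide in the gutter floor, on a pin 30 mm up the incline. 0 = up: its back rises uphill to 8 mm over the floor and ends in a steep face 56 mm up. A bearing pushed uphill presses it down (0.34 = flush); a light spring (0.01-0.02 N m) lifts it behind the bearing, which then leans on the face with its centre 72 mm up
- new_bearing_center (a point): centre of the bearing to be loaded: ball bearing, 40 mm outer diameter, 10 mm wide, about 45 g (mass varies), standing on edge in the gutter so that it can roll; at the start it stands alone on the level loading shelf, at the low end. Its axis lies across the gutter
- new_bearing: the same bearing; origin on its axis at one side face, z = along its axis (so the origin turns with it as it rolls and lies 5 mm beside the centre)
- row_bearing_1_center (a point): centre of the lower stored bearing: ball bearing, 40 mm outer diameter, 10 mm wide, about 45 g (mass varies), standing on edge in the gutter so that it can roll; at the start it leans on the catch. Loaded, it ends about 112 mm up the incline
- row_bearing_1: the lower stored bearing; origin on its axis at one side face
- row_bearing_2_center (a point): centre of the upper stored bearing: ball bearing, 40 mm outer diameter, 10 mm wide, about 45 g (mass varies), standing on edge in the gutter so that it can roll; it leans on the lower one and ends about 153 mm up the incline
- row_bearing_2: the upper stored bearing; origin on its axis at one side face
- caliper: bystander: digital caliper, 190 mm long, 12 mm high, lying flat on the robot's side of the magazine; leave it
- nut_box: bystander: small green open box with nuts, 45 x 75 x 22 mm, beyond the magazine; leave it
- servo: bystander: black servo motor, 25 x 52 x 36 mm, beyond the magazine; leave it
- hex_key: bystander: black L-shaped hex key, 31 x 82 x 8 mm, beyond the magazine near its low end; leave it

How it is judged:
On the way:
1. the new bearing is rolled from the shelf on to the incline and presses the catch down (value of joint catch above 0.1 rad and x of new_bearing_center in the frame of incline between 0.015 and 0.08 m), for 0.02 s.
At the end, for the whole second after the job is handed in: All three bearings sit at rest (under 20 mm/s) on the incline above the catch, centres 64-92, 104-133 and 144-173 mm up from its foot, the new one lowest, each within 4 mm of resting on the floor; the catch is up again (under 0.08 rad) (x of new_bearing_center in the frame of incline between 0.064 and 0.092 m and x of row_bearing_1_center in the frame of incline between 0.104 and 0.133 m and x of row_bearing_2_center in the frame of incline between 0.144 and 0.173 m and z of each of new_bearing_center, row_bearing_1_center, row_bearing_2_center in the frame of incline below 0.024 m and value of joint catch below 0.08 rad and linear speed of each of new_bearing, row_bearing_1, row_bearing_2 below 0.02 m/s); the robot touches nothing.
It fails at once if a bearing is lifted more than 12 mm off the gutter floor ((z of new_bearing_center in the frame of incline above 0.032 m and z of new_bearing_center in the frame of magazine above 0.056 m) or (z of row_bearing_1_center in the frame of incline above 0.032 m and z of row_bearing_1_center in the frame of magazine above 0.056 m) or (z of row_bearing_2_center in the frame of incline above 0.032 m and z of row_bearing_2_center in the frame of magazine above 0.056 m)).
It fails at once if a bearing leaves the gutter sideways or falls from it ((y of new_bearing_center in the frame of magazine above 0.02 m or y of new_bearing_center in the frame of magazine below -0.02 m or z of new_bearing_center in the frame of magazine below 0.03 m) or (y of row_bearing_1_center in the frame of magazine above 0.02 m or y of row_bearing_1_center in the frame of magazine below -0.02 m or z of row_bearing_1_center in the frame of magazine below 0.03 m) or (y of row_bearing_2_center in the frame of magazine above 0.02 m or y of row_bearing_2_center in the frame of magazine below -0.02 m or z of row_bearing_2_center in the frame of magazine below 0.03 m)).
It fails at once if a bearing is pinched, or pushed with more than 25 N (contact force between the fingers and new_bearing above 25 N or contact force between the fingers and row_bearing_1 above 25 N or contact force between the fingers and row_bearing_2 above 25 N).
It fails at once if the caliper, nut box, servo or hex key is moved more than 15 mm (distance of any of caliper, nut_box, servo, hex_key from where it was at the start of the episode above 0.015 m).
It also fails if it takes over 42 s, if anything falls off the work surface, if the arm or the gripper's body presses on something with over 40 N, if the wrist force passes 120 N, or if a joint passes its speed limit or range.

## Working session

There is one attempt and no reset: what is moved stays moved. The work goes in short steps, Python scripts to look and compute and a tool call to move; the robot and the scene stay as the last step left them, time stands still between calls to the robot, and variables do not carry over. Pictures are saved under pics/ and viewed, at most 10 in all, crops included, and the job is handed in when it is done.

Besides the shell and the picture viewer there is one more tool, called as a command line: name --argument value ..., lists and objects as JSON in quotes. move_arm: Moves the arm, as the interface text tells. Its arguments: {"type":"object","properties":{"deltas":{"type":"array","items":{"type":"number"}}},"required":["deltas"]}

```bash
mkdir -p pics
cat > h.py <<'E'
from bench import robot
import numpy as np, cv2
from scipy.spatial.transform import Rotation as R
def snap(name):
    s=robot.snapshot(name); return s
def cloud(s):
    im=s["image"];d=s["depth"];h,w=d.shape
    f=h/2/np.tan(np.radians(s["fov_y"])/2)
    u,v=np.meshgrid(np.arange(w),np.arange(h))
    P=np.stack([(u-s["cx"])/f*d,-(v-s["cy"])/f*d,-d],-1)
    o=s["orientation"]; o=np.array(o)
    M=o if o.shape==(3,3) else R.from_euler('xyz',o).as_matrix()
    return P@M.T+np.array(s["origin"])
E
python3 - <<'E'
from h import *
for n in("scene","top"):
    s=snap(n); cv2.imwrite(f"pics/{n}.png",cv2.resize(s["image"][:,:,::-1],(800,600),interpolation=cv2.INTER_CUBIC))
    np.save(n+".npy",s,allow_pickle=True)
    print(n,{k:v for k,v in s.items() if k not in("image","depth")})
print(robot.get_obs())
E
```

```text
scene {'fov_y': 43.2123576515028, 'cx': 255.30179009891978, 'cy': 195.16627743247145, 'origin': array([ 0.0421662 , -0.46462957,  0.73109684]), 'orientation': array([ 0.78117755,  0.00105478, -0.8925095 ])}
top {'fov_y': 52.39411545231752, 'cx': 258.00429929401156, 'cy': 188.02767057332272, 'origin': array([ 0.4217227 , -0.06702839,  0.90356335]), 'orientation': array([ 0.14175045,  0.02798788, -1.55703106])}
{'time': 0.1, 'joint_positions': array([ 1.08890427e+00,  8.78765535e-02,  1.37207745e+00, -2.76225424e-05,
        1.68359031e+00, -1.03103586e-01]), 'qvel': array([ 0.00023363, -0.00162676, -0.00220932, -0.00209898,  0.00062801,
        0.0012553 ]), 'joint_torque': array([ 2.39763118e-03, -3.41252339e+01, -3.03301156e+01,  7.20449514e-02,
        3.04045086e-02, -1.03315347e-04]), 'tool_pos': array([0.20317644, 0.51057427, 0.20443672]), 'ee_rot': array([-3.13964854e+00, -1.73558628e-04,  2.76280093e+00]), 'wrist_force': array([-0.67028175, -1.02957455,  0.35971424]), 'wrist_torque': array([ 0.03641736, -0.03763052, -0.01763558]), 'finger_force': 0.0, 'width': 0.09378931875790193}
```

View pics/scene.png

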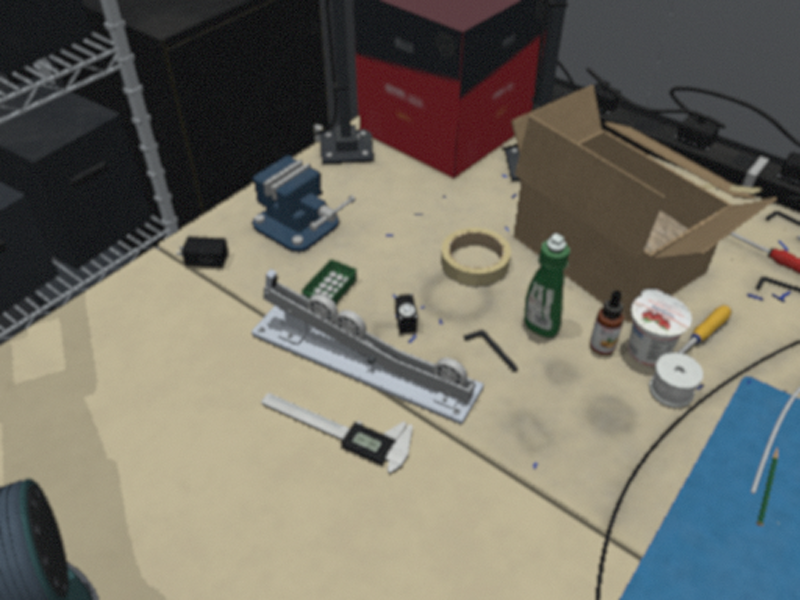

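View pics/top.png

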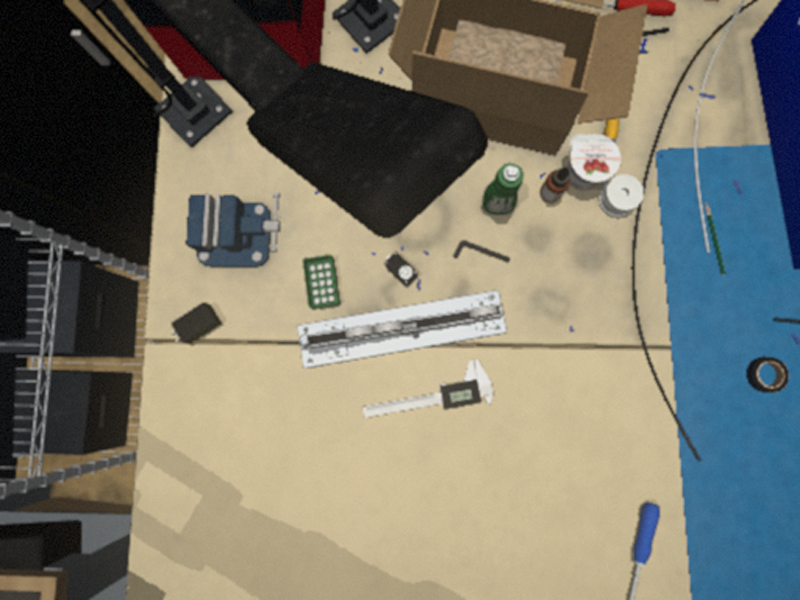

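The magazine runs from about (303,345) at its uphill end to (505,310) at its low end in the top view. The new bearing is near (483,312) and the stored ones near (357,330) and (388,325). Next I fit the plate and gutter from depth.

Run:
```python
from h import *
for n,box in(("top",(180,245,180,335)),("scene",(165,275,155,315))):
    s=np.load(n+".npy",allow_pickle=True).item(); C=cloud(s)
    f=192/np.tan(np.radians(s["fov_y"])/2)
    r0,r1,c0,c1=box; P=C[r0:r1,c0:c1].reshape(-1,3); I=s["image"][r0:r1,c0:c1].reshape(-1,3).astype(int)
    ok=s["depth"][r0:r1,c0:c1].reshape(-1)>0; P=P[ok];I=I[ok]
    tab=np.median(P[(I[:,0]-I[:,2]>30)],0); print(n,"table z",tab[2], "px mm",0.9/f*1000)
    # plate: bright neutral/bluish pixels, low
    m=(I[:,2]>=I[:,0]-5)&(I.sum(1)>420)&(P[:,2]<.03)&(P[:,1]>-.2)
    Q=P[m]; print(len(Q),np.median(Q,0),Q.min(0),Q.max(0))
    rect=cv2.minAreaRect((Q[:,:2]*1000).astype(np.float32)); print(rect)
    # gutter: high points
    m=(P[:,2]>.03)&(P[:,2]<.12); G=P[m]
    G=G[(abs(G[:,0]-Q[:,0].mean())<.06)]
    c=G[:,:2].mean(0); U,S,V=np.linalg.svd(G[:,:2]-c); d=V[0]*np.sign(V[0][1]); t=(G[:,:2]-c)@d
    print("gutter",len(G),c,d,np.degrees(np.arctan2(d[1],d[0])),t.min(),t.max())
    for a in np.arange(-.16,.16,.01):
        k=(t>=a)&(t<a+.01)
        if k.any(): print(round(a,3),k.sum(),np.percentile(G[k,2],[10,50,95]).round(4),end='; ')
    print()
    im=cv2.resize(s["image"][r0:r1,c0:c1,::-1],None,fx=5,fy=5,interpolation=cv2.INTER_CUBIC); cv2.imwrite(f"pics/{n}c.png",im[:600,:800])
```

```text
top table z -0.0006395204891462836 px mm 2.3062369593825736
2406 [ 0.49641014 -0.04580612  0.00960518] [ 0.42221074 -0.18762248 -0.00268834] [0.55830373 0.1162223  0.02994631]
((490.2752990722656, -35.5660400390625), (303.7572937011719, 134.27896118164062), 89.53018951416016)
gutter 959 [ 0.49325108 -0.02485147] [-0.18410036  0.98290745] 100.60868589669097 -0.1612849366688082 0.1275872127339227
-0.16 21 [0.0317 0.0362 0.0536]; -0.15 37 [0.0345 0.0552 0.0625]; -0.14 34 [0.0349 0.0638 0.0661]; -0.13 38 [0.0346 0.06   0.0652]; -0.12 33 [0.0362 0.0497 0.0592]; -0.11 15 [0.0343 0.0377 0.0396]; -0.1 16 [0.0321 0.0376 0.041 ]; -0.09 13 [0.0347 0.0368 0.038 ]; -0.08 17 [0.0335 0.0372 0.0386]; -0.07 14 [0.0333 0.0385 0.0405]; -0.06 18 [0.0313 0.0381 0.0409]; -0.05 14 [0.0356 0.0403 0.0418]; -0.04 32 [0.0303 0.0342 0.045 ]; -0.03 39 [0.0318 0.0384 0.0469]; -0.02 39 [0.0363 0.0495 0.0735]; -0.01 41 [0.0446 0.0739 0.0798]; 0.0 41 [0.0494 0.077  0.081 ]; 0.01 40 [0.0481 0.0694 0.0789]; 0.02 46 [0.0441 0.0669 0.0824]; 0.03 41 [0.0523 0.0837 0.0874]; 0.04 43 [0.0575 0.0862 0.0891]; 0.05 41 [0.0574 
[... 885 characters left out ...]
 0.0344 0.0389]; -0.08 31 [0.0317 0.0353 0.038 ]; -0.07 30 [0.0311 0.0349 0.0386]; -0.06 40 [0.0313 0.0356 0.0395]; -0.05 45 [0.0319 0.037  0.0415]; -0.04 59 [0.0314 0.0377 0.0445]; -0.03 61 [0.0312 0.0391 0.0464]; -0.02 106 [0.0361 0.0452 0.0693]; -0.01 105 [0.0373 0.0584 0.0783]; 0.0 96 [0.0356 0.0521 0.0794]; 0.01 99 [0.0358 0.0541 0.076 ]; 0.02 100 [0.0387 0.0602 0.0798]; 0.03 108 [0.0385 0.0606 0.0857]; 0.04 102 [0.041  0.0598 0.0872]; 0.05 98 [0.0436 0.0622 0.084 ]; 0.06 48 [0.0424 0.0569 0.0732]; 0.07 78 [0.0396 0.0565 0.0662]; 0.08 88 [0.0364 0.0573 0.0688]; 0.09 84 [0.0378 0.0601 0.0708]; 0.1 72 [0.0512 0.0635 0.0734]; 0.11 134 [0.0587 0.0751 0.0967]; 0.12 37 [0.0546 0.0705 0.0907];
```

View pics/topc.png

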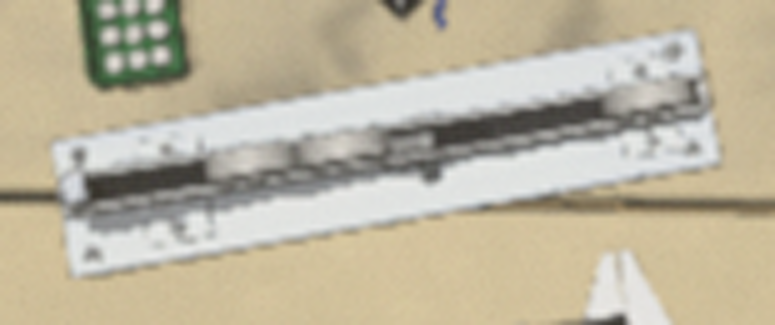

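The crop shows the plate corners at (53,143), (693,30), (718,163) and (75,278). The new bearing spans columns 600–690, right by the end wall at about 702.

```bash
cat >> h.py <<'E'
def proj(s,px,z):
    f=192/np.tan(np.radians(s["fov_y"])/2); M=R.from_euler('xyz',s["orientation"]).as_matrix()
    r=np.array([[(u-s["cx"])/f,-(v-s["cy"])/f,-1] for u,v in px])@M.T
    o=s["origin"]; return o+r*((z-o[2])/r[:,2])[:,None]
E
python3 - <<'E'
from h import *
s=np.load("top.npy",allow_pickle=True).item()
px=np.array([(53,143),(693,30),(718,163),(75,278)])/5+180-0.4
c=proj(s,px,.009)[:,:2]; print(c.round(4)); o=c.mean(0)
d=(c[0]+c[3]-c[1]-c[2]); L=np.linalg.norm(d)/2; d/=np.linalg.norm(d); n=np.array([-d[1],d[0]])
print("origin",o,"dir",d,np.degrees(np.arctan2(d[1],d[0])),"L",L,"W",np.linalg.norm(c[0]+c[1]-c[2]-c[3])/2)
for nm in("top","scene"):
    s=np.load(nm+".npy",allow_pickle=True).item(); P=cloud(s).reshape(-1,3)
    q=(P[:,:2]-o); x=q@d; y=q@n
    for z0,a,b in((.05,-.16,-.09),(.072,-.03,.03),(.076,.03,.08)):
        k=(P[:,2]>z0)&(P[:,2]<.1)&(abs(y)<.015)&(x>a)&(x<b)
        print(nm,k.sum(),"x",x[k].min().round(4),x[k].max().round(4),"ymed",np.median(y[k]).round(4),"top z",np.percentile(P[k,2],95).round(4))
t=R.from_euler('xyz',robot.get_obs()["ee_rot"]).as_matrix(); print(t)
E
```

```text
[[ 0.5005  0.1159]
 [ 0.5561 -0.1792]
 [ 0.4947 -0.1901]
 [ 0.4387  0.1034]]
origin [ 0.49749112 -0.03749846] dir [-0.1864925   0.98245638] 100.74816105417928 L 0.2994645751709798 W 0.06267850801339067
top 87 x -0.1385 -0.1002 ymed 0.0012 top z 0.0659
top 62 x 0.0006 0.0293 ymed 0.0005 top z 0.0807
top 83 x 0.0375 0.0728 ymed 0.0006 top z 0.0886
scene 148 x -0.1377 -0.1006 ymed 0.0006 top z 0.0638
scene 71 x 0.0005 0.0297 ymed -0.001 top z 0.0796
scene 99 x 0.0369 0.0697 ymed -0.0003 top z 0.0875
[[-9.29112118e-01  3.69797102e-01 -8.80184107e-04]
 [ 3.69798109e-01  9.29110501e-01 -1.74211660e-03]
 [ 1.73558627e-04 -1.94411206e-03 -9.99998095e-01]]
```

Run:
```python
from h import *
s=np.load("top.npy",allow_pickle=True).item(); C=cloud(s); P=C.reshape(-1,3)
k=(P[:,2]>.1)&(P[:,0]<.8)&(P[:,1]>-.35)&(P[:,1]<.4)&(s["depth"].reshape(-1)>0)
Q=P[k]; 
for a in np.arange(-.35,.4,.075):
    m=(Q[:,1]>=a)&(Q[:,1]<a+.075)
    for b in np.arange(.3,.8,.1):
        j=m&(Q[:,0]>=b)&(Q[:,0]<b+.1)
        if j.sum()>5: print(round(a,3),round(b,2),j.sum(),Q[j,2].min().round(3),Q[j,2].max().round(3))
def plan(T,p,yaw):
    dr=(R.from_matrix(T).inv()*R.from_euler('xyz',[np.pi,0,yaw])).as_rotvec(); return dr
o=robot.get_obs(); T=R.from_euler('xyz',o["ee_rot"]).as_matrix()
org=np.array([.4975,-.0375]);d=np.array([-.1865,.98246])
tgt=np.r_[org-.175*d,.2]
print(tgt,plan(T,tgt,1.7584).round(4),(T.T@(tgt-o["tool_pos"])*100).round(2))
```

```text
-0.35 0.7 576 0.116 0.165
-0.275 0.7 979 0.101 0.211
-0.2 0.6 278 0.1 0.159
-0.2 0.7 1111 0.118 0.21
-0.125 0.4 4449 0.721 0.743
-0.125 0.5 851 0.7 0.738
-0.125 0.7 277 0.121 0.208
-0.05 0.4 1650 0.681 0.741
-0.05 0.5 5606 0.646 0.72
0.025 0.5 976 0.641 0.659
[ 0.5301375 -0.2094305  0.2      ] [-1.9000e-03  8.0000e-04  1.0044e+00] [-57.   -54.8    0.54]
```

Run:
```python
from h import *
for n in("top","scene"):
    s=np.load(n+".npy",allow_pickle=True).item(); P=cloud(s).reshape(-1,3)
    k=(P[:,2]>.1)&(P[:,2]<.5)&(P[:,0]<.75)&(P[:,0]>.3)&(P[:,1]>-.3)&(P[:,1]<.3)
    Q=P[k]; 
    for b in np.arange(.56,.74,.02):
        j=(Q[:,0]>=b)&(Q[:,0]<b+.02)
        if j.sum()>3: print(n,round(b,2),j.sum(),Q[j,1].min().round(3),Q[j,1].max().round(3),Q[j,2].max().round(3))
```

```text
top 0.66 122 -0.196 -0.166 0.149
top 0.68 156 -0.198 -0.164 0.159
top 0.7 16 -0.262 -0.174 0.139
scene 0.66 185 -0.196 -0.167 0.146
scene 0.68 254 -0.199 -0.163 0.156
scene 0.7 7 -0.262 -0.185 0.138
```

move_arm --deltas '[0,0,0.125,-3.5,-3.4,0,1,0,0,0.25,-7,-6.8,0,1,0,0,0.375,-10.5,-10.2,0,1,0,0,0.5,-14,-13.6,0,1,0,0,0.625,-17.5,-17,0,1,0,0,0.75,-21,-20.4,0,1,0,0,0.875,-24.5,-23.8,0,1,0,0,1.0,-28,-27,0,1]'

```text
time: 0.9
tool_pos: [0.3637, 0.1547, 0.2052]
ee_rot: [3.141, -0.0, 1.758]
wrist_force: [1.1, -0.8, -0.5]
width: 0.0334
finger_force: 0.0
```

```bash
cat >> h.py <<'E'
org=np.array([.4975,-.0375]);d=np.array([-.1865,.98246])
def goto(x,z,yaw=1.7584):
    o=robot.get_obs(); T=R.from_euler('xyz',o["ee_rot"]).as_matrix(); q=o["tool_pos"][:2]-org
    print("t",o["time"],"mag x %.4f y %.4f z %.4f"%(q@d,q@[-d[1],d[0]],o["tool_pos"][2]),o["ee_rot"].round(4),"F",o["wrist_force"].round(2),o["width"].round(4))
    dr=(R.from_matrix(T).inv()*R.from_euler('xyz',[np.pi,0,yaw])).as_rotvec()
    print("delta",dr.round(4),(T.T@(np.r_[org+x*d,z]-o["tool_pos"])*100).round(2))
E
python3 -c "
from h import *
goto(-.175,.2)"
```

```text
Traceback (most recent call last):
  File "h.py", line 21, in goto
    print("t",o["time"],"mag x %.4f y %.4f z %.4f"%(q@d,q@[-d[1],d[0]],o["tool_pos"][2]),o["ee_rot"].round(4),"F",o["wrist_force"].round(2),o["width"].round(4))
                                                                                                                                            ^^^^^^^^^^^^^^^^
AttributeError: 'float' object has no attribute 'round'
```

move_arm --deltas '[0,0,0,-4.8,1.2,0,1,0,0,0,-9.6,2.4,0,1,0,0,0,-14.4,3.6,0,1,0,0,0,-19.2,4.8,0,1,0,0,0,-24,6,0,1,0,0,0,-28.8,7.2,0,1,0,0,0,-33.6,8.4,0,1,0,0,0,-38.6,9.5,0,1]'

```text
time: 1.7
tool_pos: [0.5304, -0.2049, 0.2048]
ee_rot: [-3.141, -0.001, 1.762]
wrist_force: [1.1, 0.1, -0.5]
width: 0.0004
finger_force: 0.0
```

```bash
sed -i 's/,o\["width"\].round(4)/,o["width"]/' h.py
python3 -c "
from h import *
goto(-.175,.06)"
```

```text
t 1.7 mag x -0.1707 y -0.0011 z 0.2048 [-3.1411e+00 -9.0000e-04  1.7625e+00] F [ 1.14  0.13 -0.46] 0.000415677345321128
delta [-0.0005 -0.0009  0.0041] [-0.45 -0.11 14.48]
```

move_arm --deltas '[0,0,0,-0.2,0,3.6,1,0,0,0,-0.3,-0.1,7.2,1,0,0,0,-0.3,-0.1,10.8,1,0,0,0,-0.3,-0.1,14.2,1,0,0,0,-0.3,-0.1,14.2,1,0,0,0,-0.3,-0.1,14.2,1]'

```text
time: 2.3
tool_pos: [0.5294, -0.206, 0.0632]
ee_rot: [-3.14, -0.001, 1.763]
wrist_force: [0.1, -0.9, 0.2]
width: 0.0007
finger_force: 0.0
```

```bash
python3 -c "
from h import *
goto(-.175,.041)
s=snap('scene');np.save('s2.npy',s,allow_pickle=True)
cv2.imwrite('pics/s2.png',cv2.resize(s['image'][150:290,150:336,::-1],None,fx=4.2,fy=4.2,interpolation=cv2.INTER_CUBIC))"
```

```text
t 2.3 mag x -0.1715 y 0.0001 z 0.0632 [-3.1402e+00 -1.2000e-03  1.7628e+00] F [ 0.13 -0.85  0.18] 0.0007204370056488346
delta [-0.0014 -0.0011  0.0044] [-0.36  0.01  2.22]
```

View pics/s2.png

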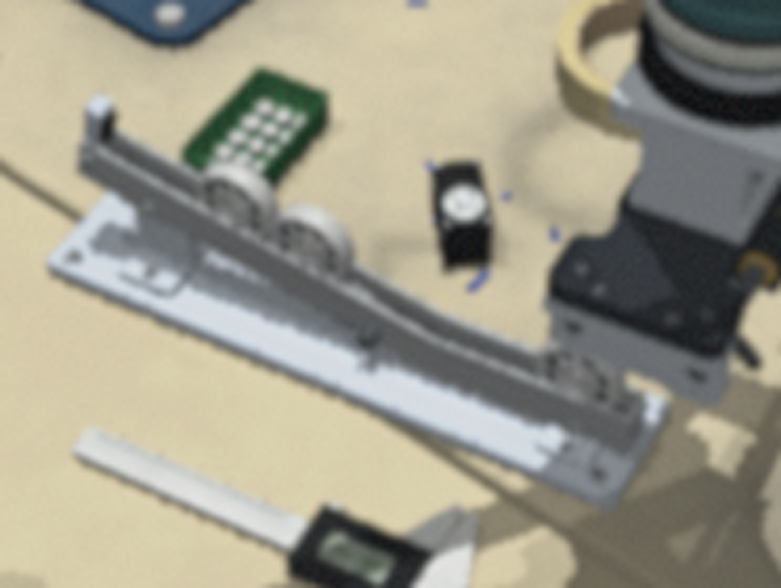

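The view shows the row of two bearings at (238,195) and (313,238), and the new bearing free at (580,375). The fingers are hidden by the gripper body over the low end. I lower behind the bearing, then advance.

move_arm --deltas '[0,0,0,0,0,1.2,1,0,0,0,0,0,2.3,1,0,0,0,0,0,2.3,1,0,0,0,0.8,0,2.3,1,0,0,0,1.6,0,2.3,1,0,0,0,1.9,0,2.3,1,0,0,0,2.1,0,2.3,1,0,0,0,2.1,0,2.3,1]'

```text
time: 3.15
tool_pos: [0.5259, -0.1852, 0.0408]
ee_rot: [3.141, 0.0, 1.763]
wrist_force: [-0.1, 0.0, -0.7]
width: 0.0007
finger_force: 0.0
```

```bash
python3 -c "
from h import *
goto(-.1,.040)"
```

```text
t 3.15 mag x -0.1504 y -0.0003 z 0.0408 [3.1411e+00 3.0000e-04 1.7634e+00] F [-0.1   0.04 -0.72] 0.0007420810285447557
delta [0.0005 0.0003 0.005 ] [ 5.04 -0.01  0.08]
```

move_arm --deltas '[0,0,0,0.3,0,0.1,1,0,0,0,0.7,0,0.1,1,0,0,0,1.2,0,0.1,1,0,0,0,1.7,0,0.1,1,0,0,0,2.2,0,0.1,1,0,0,0,2.7,0,0.1,1,0,0,0,3.2,0,0.1,1,0,0,0,3.7,0,0.1,1]'

```text
time: 3.95
tool_pos: [0.5186, -0.1488, 0.0395]
ee_rot: [3.141, -0.0, 1.763]
wrist_force: [-0.2, 0.1, 0.4]
width: 0.0003
finger_force: 0.0
```

```bash
python3 -c "
from h import *
goto(-.07,.040)
s=snap('scene')
cv2.imwrite('pics/s3.png',cv2.resize(s['image'][150:290,150:336,::-1],None,fx=4.2,fy=4.2,interpolation=cv2.INTER_CUBIC))"
```

```text
t 3.95 mag x -0.1133 y 0.0000 z 0.0395 [ 3.1415e+00 -1.0000e-04  1.7629e+00] F [-0.22  0.07  0.4 ] 0.00025825485081806213
delta [ 0.0001 -0.0001  0.0045] [ 4.33  0.02 -0.05]
```

View pics/s3.png

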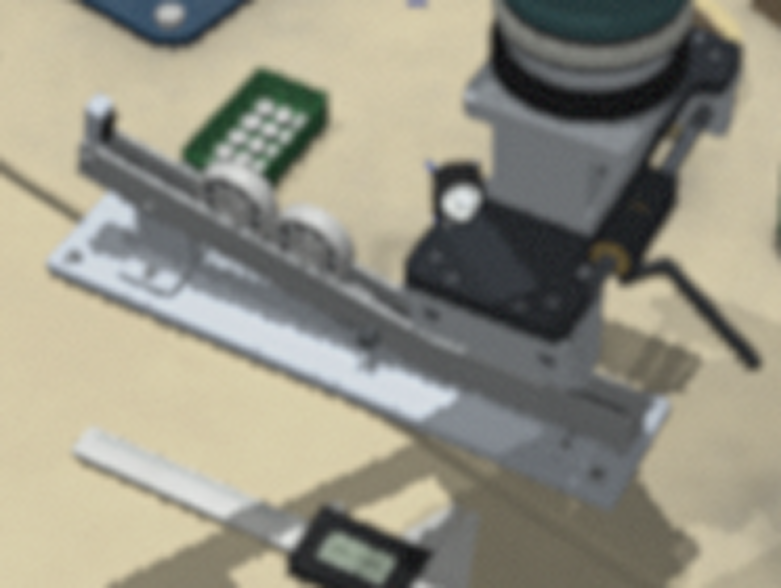

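move_arm --deltas '[0,0,0,0.5,0,0,1,0,0,0,1.0,0,0,1,0,0,0,1.5,0,0,1,0,0,0,2.0,0,0,1,0,0,0,2.5,0,0,1,0,0,0,3.0,0,0,1,0,0,0,3.5,0,0,1,0,0,0,3.8,0,-0.05,1]'

```text
time: 4.8
tool_pos: [0.5113, -0.1115, 0.0399]
ee_rot: [-3.142, -0.0, 1.763]
wrist_force: [0.6, 0.3, -0.1]
width: 0.0006
finger_force: 0.1
```

```bash
python3 -c "
from h import *
goto(-.04,.0467)"
```

```text
t 4.8 mag x -0.0753 y 0.0002 z 0.0399 [-3.1415e+00 -1.0000e-04  1.7631e+00] F [ 0.6   0.29 -0.06] 0.0005775605398717223
delta [-0.0001 -0.0001  0.0047] [ 3.53  0.04 -0.68]
```

Now the climb, at 40 mm/s.

move_arm --deltas '[0,0,0,0.4,0,-0.08,1,0,0,0,0.8,0,-0.16,1,0,0,0,1.2,0,-0.24,1,0,0,0,1.6,0,-0.32,1,0,0,0,2.0,0,-0.4,1,0,0,0,2.4,0,-0.48,1,0,0,0,2.8,0,-0.56,1,0,0,0,3.2,0,-0.64,1]'

```text
time: 5.6
tool_pos: [0.5053, -0.0803, 0.0465]
ee_rot: [3.141, 0.0, 1.763]
wrist_force: [-0.1, -0.4, 0.3]
width: 0.0003
finger_force: 0.3
```

```bash
python3 -c "
from h import *
goto(-.01,.0527)
s=snap('scene')
cv2.imwrite('pics/s4.png',cv2.resize(s['image'][150:290,150:336,::-1],None,fx=4.2,fy=4.2,interpolation=cv2.INTER_CUBIC))"
```

```text
t 5.6 mag x -0.0435 y 0.0003 z 0.0465 [3.1415e+00 1.0000e-04 1.7628e+00] F [-0.12 -0.4   0.34] 0.00028154453188342695
delta [0.0001 0.0001 0.0044] [ 3.35  0.05 -0.62]
```

View pics/s4.png

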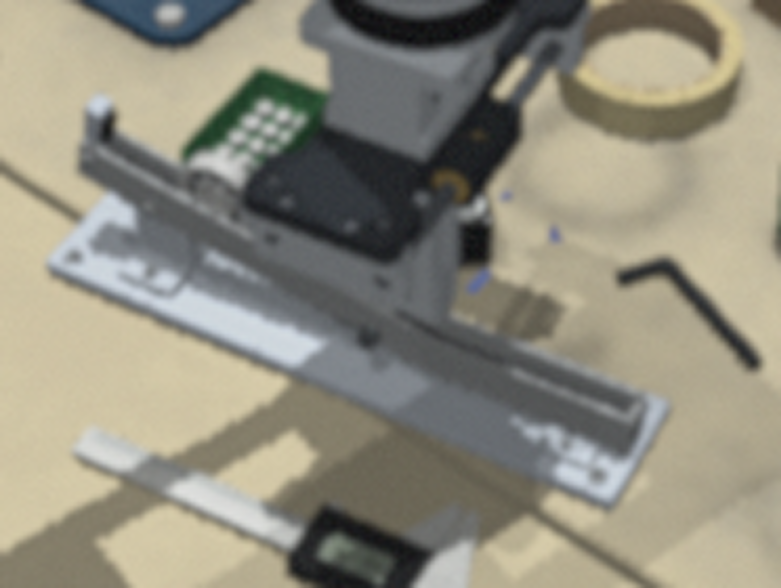

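The top bearing has advanced to (217,178), so the row is moving. I continue slowly.

move_arm --deltas '[0,0,0,0.3,0,-0.06,1,0,0,0,0.6,0,-0.12,1,0,0,0,0.9,0,-0.18,1,0,0,0,1.2,0,-0.24,1,0,0,0,1.5,0,-0.3,1,0,0,0,1.8,0,-0.36,1,0,0,0,2.1,0,-0.42,1,0,0,0,2.4,0,-0.48,1]'

```text
time: 6.45
tool_pos: [0.5007, -0.0567, 0.0512]
ee_rot: [3.142, -0.0, 1.763]
wrist_force: [-0.2, 0.3, 0.6]
width: 0.0005
finger_force: 0.2
```

```bash
cat >> h.py <<'E'
def row():
    for n in("top","scene"):
        s=snap(n); P=cloud(s).reshape(-1,3); q=P[:,:2]-org; x=q@d; y=q@[-d[1],d[0]]
        # height above incline floor, bearings stand > 15 mm
        h=(P[:,2]-.024)-(x+.046)*np.tan(np.radians(12))
        k=(abs(y)<.012)&(h>.02)&(h<.05)&(x>-.13)&(x<.135)&(P[:,2]<.13)
        print(n,np.histogram(x[k]*1000,bins=np.arange(-20,136,4))[0].tolist())
        up=k&(x<.115); print(" front edge x",np.sort(x[up])[-4:].round(4) if up.any() else None)
E
python3 -c "
from h import *
goto(-.003,.0535); row()"
```

```text
t 6.45 mag x -0.0194 y 0.0005 z 0.0512 [ 3.1416e+00 -2.0000e-04  1.7628e+00] F [-0.22  0.34  0.63] 0.0005070872148348904
delta [ 0.     -0.0002  0.0044] [ 1.64  0.05 -0.23]
top [0, 0, 0, 0, 0, 0, 0, 0, 0, 0, 4, 5, 9, 9, 10, 11, 9, 9, 10, 10, 7, 1, 0, 0, 0, 0, 0, 0, 0, 0, 0, 0, 0, 0, 0, 10, 13, 10]
 front edge x [0.0619 0.062  0.0639 0.0642]
scene [8, 6, 0, 0, 0, 0, 0, 0, 0, 0, 0, 0, 0, 0, 0, 0, 0, 0, 0, 0, 0, 0, 0, 0, 3, 21, 16, 12, 19, 14, 12, 6, 0, 0, 0, 15, 25, 19]
 front edge x [0.1057 0.106  0.1065 0.1078]
```

move_arm --deltas '[0,0,0,0.2,0,-0.03,1,0,0,0,0.4,0,-0.06,1,0,0,0,0.6,0,-0.1,1,0,0,0,0.8,0,-0.14,1,0,0,0,1.0,0,-0.18,1,0,0,0,1.2,0,-0.21,1,0,0,0,1.35,0,-0.24,1,0,0,0,1.45,0,-0.26,1]'

```text
time: 7.35
tool_pos: [0.498, -0.0426, 0.0539]
ee_rot: [3.141, 0.0, 1.763]
wrist_force: [0.6, -0.6, -0.3]
width: 0.0004
finger_force: 0.3
```

```bash
python3 -c "
from h import *
goto(-.003,.0538); row()"
```

```text
t 7.35 mag x -0.0051 y 0.0004 z 0.0539 [3.1414e+00 1.0000e-04 1.7629e+00] F [ 0.64 -0.61 -0.34] 0.00037472601808023504
delta [0.0002 0.0001 0.0045] [0.21 0.05 0.01]
top [0, 0, 0, 0, 0, 0, 0, 0, 0, 0, 0, 0, 0, 0, 1, 3, 4, 4, 7, 6, 11, 9, 11, 6, 8, 8, 2, 0, 0, 0, 0, 0, 0, 0, 0, 0, 0, 0]
 front edge x [0.0827 0.0829 0.084  0.086 ]
scene [2, 57, 11, 8, 6, 1, 0, 0, 0, 0, 0, 0, 0, 0, 0, 0, 0, 0, 0, 0, 0, 0, 0, 0, 0, 0, 0, 0, 4, 14, 16, 13, 18, 13, 11, 16, 22, 19]
 front edge x [0.114  0.1143 0.1144 0.1144]
```

move_arm --deltas '[0,0,0,0.1,0,0,1,0,0,0,0.2,0,0,1,0,0,0,0.3,0,-0.03,1,0,0,0,0.3,0,-0.03,1]'

```text
time: 7.85
tool_pos: [0.4977, -0.041, 0.0542]
ee_rot: [3.141, 0.002, 1.763]
wrist_force: [1.5, -5.3, -0.7]
width: 0.0004
finger_force: 2.5
```

```bash
python3 -c "
from h import *
goto(-.003,.0538)"
```

```text
t 7.85 mag x -0.0034 y 0.0004 z 0.0542 [3.1413e+00 2.5000e-03 1.7626e+00] F [ 1.54 -5.26 -0.72] 0.000368123884460835
delta [0.0003 0.0025 0.0042] [0.04 0.04 0.04]
```

A 5 N push now reads against the rubber stop, so the row is full. I draw back slowly.

move_arm --deltas '[0,0,0,-0.15,0,0,1,0,0,0,-0.3,0,0,1,0,0,0,-0.45,0,0,1,0,0,0,-0.6,0,0,1,0,0,0,-0.75,0,0,1,0,0,0,-0.9,0,0,1,0,0,0,-1.05,0,0,1,0,0,0,-1.2,0,0,1]'

```text
time: 8.65
tool_pos: [0.4997, -0.0516, 0.0541]
ee_rot: [3.142, -0.0, 1.763]
wrist_force: [-0.2, -0.4, 0.3]
width: 0.0004
finger_force: 0.0
```

move_arm --deltas '[0,0,0,-0.2,0,0,1,0,0,0,-0.4,0,0,1,0,0,0,-0.6,0,0,1,0,0,0,-1.0,0,0,1,0,0,0,-1.5,0,0,1,0,0,0,-2.5,0,0,1,0,0,0,-4,0,0,1,0,0,0,-6,0,0,1]'

```text
time: 9.45
tool_pos: [0.5113, -0.1115, 0.0541]
ee_rot: [3.141, 0.0, 1.763]
wrist_force: [-0.1, 0.2, 1.1]
width: 0.0006
finger_force: 0.0
```

move_arm --deltas '[0,0,0,-3,0,0,1,0,0,0,-6,0,-1,1,0,0,0,-9,0,-3,1,0,0,0,-12,0,-6,1,0,0,0,-12,0,-9,1,0,0,0,-12,0,-9,1]'

```text
time: 10.05
tool_pos: [0.5365, -0.2319, 0.1494]
ee_rot: [3.134, 0.006, 1.76]
wrist_force: [0.4, 0.3, 0.3]
width: 0.0007
finger_force: 0.0
```

```bash
python3 -c "
from h import *
goto(-.2,.15); row()
s=snap('scene')
cv2.imwrite('pics/s5.png',cv2.resize(s['image'][150:290,150:336,::-1],None,fx=4.2,fy=4.2,interpolation=cv2.INTER_CUBIC))"
```

```text
t 10.05 mag x -0.1983 y -0.0020 z 0.1494 [3.134  0.0064 1.7603] F [0.44 0.3  0.32] 0.0007254402105905002
delta [0.0076 0.0064 0.0019] [-0.17 -0.2  -0.07]
top [0, 0, 0, 0, 9, 8, 9, 10, 10, 9, 10, 10, 9, 9, 10, 11, 11, 10, 8, 10, 11, 10, 8, 10, 10, 11, 13, 10, 10, 9, 10, 9, 8, 3, 0, 10, 13, 10]
 front edge x [0.1116 0.1122 0.1127 0.1129]
scene [0, 0, 0, 1, 28, 22, 24, 22, 17, 13, 19, 14, 11, 9, 28, 21, 23, 19, 17, 14, 17, 13, 11, 10, 29, 20, 21, 22, 15, 13, 18, 12, 9, 1, 0, 14, 29, 14]
 front edge x [0.1105 0.1113 0.1118 0.1131]
```

View pics/s5.png

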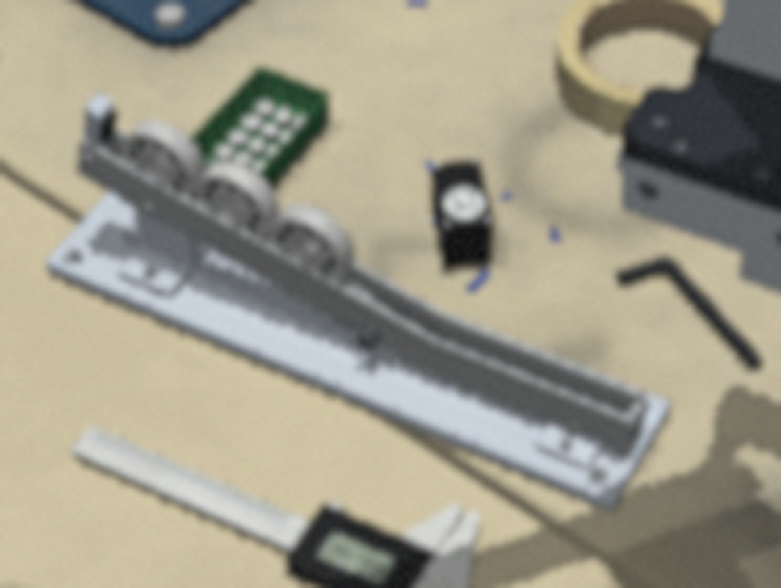

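All three bearings rest at (162,155), (238,195) and (313,238), with the lowest exactly where the lower stored one leaned on the catch before. Handing in.

```bash
python3 -c "
from h import *
print(robot.close_job())"
```

```text
the job is handed in; nothing more can be done
None
```

The job is handed in after about 10 s of robot time: the new bearing is loaded, all three rest against the catch in the final camera view, and the robot is clear; the hand-in returned no verdict.

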